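# Stand the washboard back and shut the cabinet

## Task

The washboard has slumped over in its rack, into the path of the open cabinet door. Push it up until it stands back against the rack's tall back rest, then push the cabinet door fully shut without slamming it. Never lift the washboard out of its rack, never let the cabinet or its door touch it, and leave everything else where it is.

Things in the scene. Friction and masses are not known exactly. Their poses are not given: they have to be found in the camera images.
- cabinet: White plastic wall-type cabinet, 140 deep (x) x 260 wide (y), standing on a 55 mm high concrete plinth; its top is 305 mm above the slab. Origin: centre of the underside of the plinth, on the slab. Its own -x axis points out of its open front; fixed.
- door (a joint): Door angle in rad: 0 = shut, grows as it opens (free edge swings out along cabinet -x, then to +y), limit 1.9. Friction 0.03 Nm, no latch or spring: stays where left. Panel 260 wide, 12 thick, from 58 to 304 mm above the slab, hinged on the cabinet's +y side. Push its outer face (the one with the knob): at angle a this runs from the hinge axis along (-sin a, -cos a) in cabinet x, y.
- door_hinge (a point): Point on the vertical hinge axis at half the height of the door; the axis lies in the door's outer face, 82 mm towards -x and 130 mm towards +y from the cabinet's origin in the cabinet's own axes.
- door_handle (a point): Outer end of the door's small grey knob, 230 mm from the hinge axis along the door, 30 mm below its top edge and 35 mm out from its outer face.
- rack: Aluminium washboard rack, fixed in front of the cabinet towards its -y side: a trough along rack x, 172 long, 36 wide (y) inside, inner floor 6 and kerbs 51 mm above the slab; on the -y side a back rest, a 12 mm bar along x with its middle 136 mm above the slab and its near face at rack y = -34 mm. Origin: on the slab under the middle of the trough.
- rack_floor (a point): Middle of the trough's inner floor, same axes as the rack, 6 mm above the slab.
- washboard: Loose wooden washboard, 160 wide (own x), 14 thick (own y), 200 high (own z), about 0.3 kg, on its lower edge in the trough. Origin: middle of the lower edge. It starts leaning 28 degrees to rack +y (top 94 mm beyond its foot); it should lean 7 to 17 degrees to rack -y, on the back rest. It tips about its foot, which slides a little, and falls to the side its weight is on.
- board_top (a point): Middle of the washboard's upper edge (own z = 200 mm).
- scrubber: Pink plastic scrubber, 115 x 64 x 40 high, lying on the slab; leave it. Origin: centre of its underside.
- clothespin1: Wooden clothespin, 75 x 16 x 12 high, lying on the slab; leave it. Origin: centre of its underside.
- clothespin2: A second such clothespin; leave it.
- bowl: White ceramic bowl, 150 across, 52 high; leave it. Origin: centre of its underside.
- bottle: White plastic bottle, 68 across, 190 high, standing; leave it. Origin: centre of its underside.
- bucket_lid: Grey plastic bucket lid, 264 across, 24 high, lying flat; leave it. Origin: centre of its underside.
- cup: Steel cup, 76 across, 90 high; leave it. Origin: centre of its underside.
There are look-alikes about, which are no part of the job. Several things have the shape of the washboard; the one meant has the colours described above.

How it is judged:
By the outcome, as a careful person would: the job done as asked, in the order asked, and still so for the second after the job is handed in, with the robot touching nothing.
It also fails if it takes over 61 s, if anything falls off the work surface, if the arm or the gripper's body presses on something with over 40 N, if the wrist force passes 120 N, or if a joint passes its speed limit or range.

## Robot

A 6-joint arm with a two-finger parallel gripper is mounted at the origin on the work surface. World frame = base frame: x ahead of the robot, y to its left, z up, the work surface at z = 0. Lengths are in m, angles in degrees, forces in N, time in s.
With the tool pointing down it reaches from about 0.375 to 0.975 m from the base axis. Payload 3.8 kg.
Tool frame: the origin (TCP) lies midway between the tips of the shut fingers; the grasp point (between the pads) lies 19 mm behind it; z points along the fingers, y is the line along which they close (so a half turn about z gives the same grasp; the last joint's range is limited). The gripper opens to 88 mm and grips with 3 to 60 N. Pads are 18 mm wide; open, the fingers measure 123 mm over their backs; the gripper's body (75 mm by 187 mm) begins 45 mm behind the grasp point.
Start: joints at [-76.828, 15.12, 91.902, -0, 72.978, -2.114], TCP at [0.178, -0.651, 0.239] pointing down, gripper open.
Joint ranges: [-150.88, 150.88], [-54.13, 125.18], [17.81, 147.31], [-75.09, 255.09], [0, 152.58], [-146.25, 146.25]. Speed limits (degrees/s): [147.25, 147.25, 180, 180, 180, 180].

## Interface

Orientations are given as a 3x3 rotation matrix whose columns are the frame's x, y, z axes.
In Python, from workcell import monitor, camera, camera_info, ctrl gives the robot as it stands.
- The arm moves only by the tool play_rows, never from a script. Its argument "commands" is a list of rows, each a list of 7 numbers: the turn, a rotation vector about the tool's x, y, z in rad, then the shift along the tool's x, y, z in mm, then the closure, from 0 (fully open) to 1 (shut). In form: [[rx, ry, rz, x, y, z, grip], ...]. A call has 1 to 8 rows; each row shifts and turns the commanded pose from where the row before left it, along the tool's axes as they then stand; what a row does not reach is not made up. A row lasts 1/8 s, in which the tool goes at most 62.5 mm and 10.7 degrees, less where a joint would pass 70% of its speed; a pose out of reach is approached as far as the arm can. A call is refused whole if a number of a shift passes 62.5 or a number of a turn 0.188, either way. A call with a gripper value outside its range is refused whole. The fingers move at their own pace and stop on an object; "force" is the grip in N (left out, the last holds). Time passes only in rows, so rows that do not move let the fingers close. It gives the time, the measured TCP pose, the force, the opening and the grip force at its end, in the units of the state.
- monitor.observe(): the state, without advancing time (a new reading comes with each control period).
- camera(name): name is "scene" or "top"; returns (picture, depth): 400x640x3 uint8, blue, green, red; 400x640 float32, m along the optical axis (not along the pixel's ray), 0 where there is no reading.
- camera_info(name): a dict with "camera_matrix" (3x3 intrinsics, pixels), "world_from_camera" (4x4, takes a point from camera to world coordinates). Camera axes: x right, y up, looking along -z (the intrinsics and any distortion apply to the point x, -y, -z); pixel columns grow to the right and rows downward; lengths in m; the calibration is good to about 2 mm. A picture is of the moment at which its call begins. camera_info takes no time and is no camera call.
- ctrl.hand_in(): hands the job in; it is judged then, once.
The state is a dict: "time_s": time; "joint_pos": joint angles; "dq": joint speeds; "joint_efforts": joint torques, N m; "tcp_pos": TCP position; "orientation": TCP orientation; "wrist_force": force on the tool from outside, world axes, zero at the start; "moment": the same for the moment, N m; "opening": finger opening in m; "gripper_force": force on a finger pad.
Only numpy, scipy, OpenCV 4.12 (cv2) and the standard library are available. Lean on these libraries where they do the work, as an engineer would, in place of code of your own. Each camera call takes 0.05 s, during which the arm holds its last target. There are 200 camera calls.

## Working session

There is one attempt and no reset: what is moved stays moved. The work goes in short steps, Python scripts to look and compute and a tool call to move; the robot and the scene stay as the last step left them, time stands still between calls to the robot, and variables do not carry over. Pictures are saved under pics/ and viewed, at most 10 in all, crops included, and the job is handed in when it is done.

Besides the shell and the picture viewer there is one more tool, called after "Request:" by a JSON object that holds its "method" and its "body". play_rows: Moves the arm, as the interface text tells. Its arguments: {"type":"object","properties":{"commands":{"type":"array"},"force":{"type":"number"}},"required":["commands"]}

```bash
mkdir -p pics
cat > h.py <<'E'
import numpy as np, cv2
from workcell import monitor, camera, camera_info, ctrl
def cloud(name):
    im,d=camera(name); ci=camera_info(name); K=np.array(ci["camera_matrix"]); T=np.array(ci["world_from_camera"])
    v,u=np.mgrid[0:d.shape[0],0:d.shape[1]]
    p=np.stack([(u-K[0,2])/K[0,0]*d,-(v-K[1,2])/K[1,1]*d,-d],-1)
    P=p@T[:3,:3].T+T[:3,3]; P[d==0]=np.nan
    return im,d,P
E
python3 - <<'E'
from h import *
for n in("scene","top"):
    im,d,P=cloud(n); cv2.imwrite(f"pics/{n}0.png",im); np.savez(f"{n}0.npz",im=im,P=P)
    ci=camera_info(n); print({k:v for k,v in ci.items()})
    print((d==0).mean())
print(monitor.observe())
E
```

```text
{'camera_matrix': array([[403.97160713,   0.        , 321.89373226],
       [  0.        , 403.97160713, 200.40030572],
       [  0.        ,   0.        ,   1.        ]]), 'world_from_camera': array([[ 0.50130935, -0.81471636,  0.29142098,  0.88852829],
       [ 0.86522948,  0.47518333, -0.15993356, -0.1903229 ],
       [-0.0081779 ,  0.33232222,  0.94313046,  1.42897284],
       [ 0.        ,  0.        ,  0.        ,  1.        ]])}
0.00398046875
{'camera_matrix': array([[463.06153971,   0.        , 327.73617618],
       [  0.        , 463.06153971, 200.3647102 ],
       [  0.        ,   0.        ,   1.        ]]), 'world_from_camera': array([[-0.00633035,  0.98680881, -0.16176621,  0.29359284],
       [-0.99965764, -0.01035195, -0.02402977, -0.0039597 ],
       [-0.02538739,  0.16155871,  0.9865365 ,  1.42147831],
       [ 0.        ,  0.        ,  0.        ,  1.        ]])}
0.0039921875
{'time_s': 0.1, 'joint_pos': array([-7.68274373e+01,  1.51653135e+01,  9.19735964e+01,  1.07549064e-04,
        7.29772001e+01, -2.11330280e+00]), 'dq': array([-0.01126082, -0.08429917, -0.20224401,  0.00935975,  0.09917134,
        0.06905451]), 'joint_efforts': array([ 7.08245389e-04, -5.03617716e+01, -3.58071506e+01,  7.31059257e-02,
        2.33750028e-02, -4.55059853e-05]), 'tcp_pos': array([ 0.17781606, -0.65049047,  0.23750539]), 'orientation': array([[ 9.64622648e-01,  2.63634094e-01, -4.60060884e-04],
       [ 2.63634484e-01, -9.64620632e-01,  1.97358937e-03],
       [ 7.65212262e-05, -2.02505692e-03, -9.99997947e-01]]), 'wrist_force': array([-0.10215232,  0.39992139, -0.08303382]), 'moment': array([ 0.02100719, -0.02211327,  0.06892676]), 'gripper_force': 0.0, 'opening': 0.08768832750195213}
```

View pics/scene0.png

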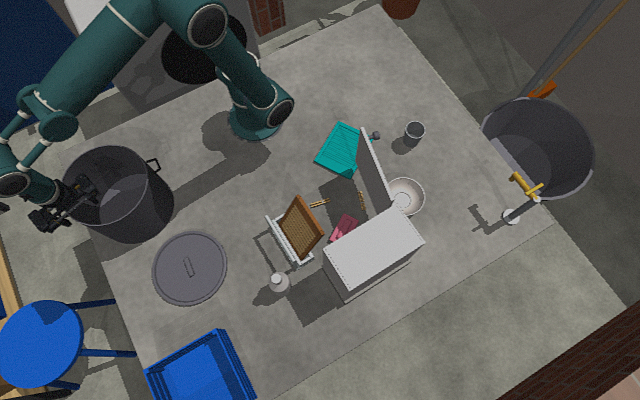

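View pics/top0.png

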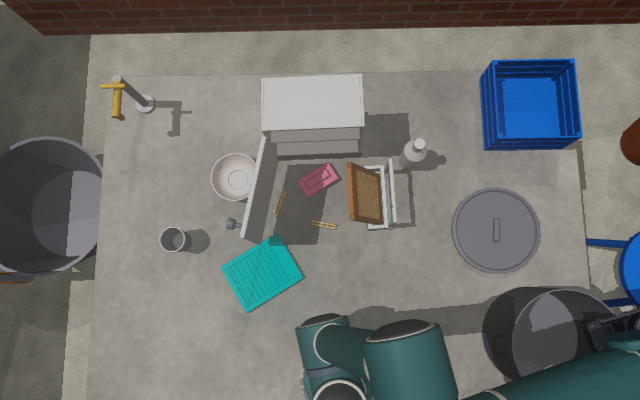

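The scene view shows the orange-brown washboard at about (303,228), in the white rack. The cabinet is at (375,250), with its door from (410,210) to (365,130). In the top view the board is at (365,193), the back rest bar at (392,190), the cabinet top at (312,103), the door from (265,140) to (245,235), and the bottle at (415,152).

Run:
```python
from h import *
for n in("top","scene"):
    z=np.load(n+"0.npz"); im,P=z["im"],z["P"]; hsv=cv2.cvtColor(im,cv2.COLOR_BGR2HSV).astype(int)
    X,Y,Z=P[...,0],P[...,1],P[...,2]
    roi=(X>.3)&(X<1.1)&(Y>-.35)&(Y<.4)
    def rep(name,m):
        m=cv2.morphologyEx(m.astype(np.uint8),cv2.MORPH_OPEN,np.ones((2,2)))>0
        p=P[m]; 
        if len(p)<8: print(n,name,len(p));return
        r=cv2.minAreaRect((p[:,:2]*1000).astype(np.float32))
        print(n,name,len(p),"zmed %.3f"%np.median(p[:,2]),"rect c",np.round(r[0]),"size",np.round(r[1]),"ang %.1f"%r[2],"box",np.round(cv2.boxPoints(r)).astype(int).tolist())
    br=roi&(hsv[...,0]>5)&(hsv[...,0]<22)&(hsv[...,1]>90)&(Y<0.0)
    rep("cabtop",roi&(Z>.29)&(Z<.32)&(X>.67))
    rep("doortop",roi&(Z>.285)&(Z<.32)&(X<.69)&(Y>.02))
    m=roi&(Z>.08)&(Z<.28)&(X<.70)&(Y>.0); rep("doorface",m)
    rep("board",br&(Z>.02)); 
    p=P[br&(Z>.06)]; c=np.median(p,0); q=p[np.linalg.norm(p-c,axis=1)<.12]; 
    w=np.linalg.svd(q-q.mean(0),full_matrices=False)[2]; print("board n",w[2].round(3),"c",q.mean(0).round(3),"zmax",np.percentile(q[:,2],99).round(3))
    rep("boardtop",br&(Z>.165))
    rep("bar",roi&(Z>.12)&(Z<.155)&(hsv[...,1]<50)&(Y<-.1)&(Y>-.3)&(X<.71)&(X>.4))
    rep("kerb",roi&(Z>.043)&(Z<.058)&(hsv[...,1]<50)&(Y<-.05)&(Y>-.3)&(X<.71)&(X>.4))
    rep("bottle",roi&(Z>.1)&(Z<.2)&(Y<-.17)&(X>.6)&(hsv[...,1]<50))
    rep("pink",roi&(hsv[...,0]>160)&(hsv[...,1]>80)&(Z>.03))
    rep("bowl",roi&(Y>.1)&(Z>.03)&(Z<.08)&(X>.55)&(X<.75))
    rep("knobish",roi&(Y>.1)&(Z>.24)&(Z<.29)&(X<.6))
```

```text
top cabtop 4991 zmed nan rect c [795.  27.] size [146. 320.] ang 27.0 box [[657, 136], [802, -149], [933, -83], [787, 203]]
top doortop 1534 zmed nan rect c [564. 181.] size [134. 386.] ang 53.4 box [[370, 242], [679, 13], [759, 120], [450, 350]]
top doorface 2256 zmed nan rect c [544. 133.] size [ 50. 400.] ang 50.6 box [[373, 241], [682, -13], [714, 26], [405, 280]]
top board 1712 zmed nan rect c [523. -81.] size [157. 101.] ang 4.3 box [[440, -36], [448, -137], [605, -125], [597, -25]]
board n [-0.038  0.875 -0.482] c [ 0.523 -0.064  0.137] zmax 0.191
top boardtop 496 zmed nan rect c [521. -43.] size [157.  27.] ang 2.5 box [[443, -33], [444, -59], [600, -52], [599, -26]]
top bar 531 zmed nan rect c [ 586. -184.] size [ 94. 279.] ang 62.5 box [[440, -161], [688, -290], [731, -206], [483, -77]]
top kerb 392 zmed nan rect c [nan nan] size [0. 0.] ang 0.0 box [[-9223372036854775808, -9223372036854775808], [-9223372036854775808, -9223372036854775808], [-9223372036854775808, -9223372036854775808], [-9223372036854775808, -9223372036854775808]]
top bottle 465 zmed nan rect c [ 659. -244.
[... 1369 characters left out ...]
84], [433, -70]]
scene kerb 270 zmed nan rect c [ 576. -118.] size [270.  60.] ang 8.0 box [[438, -107], [446, -167], [714, -130], [706, -70]]
scene bottle 352 zmed nan rect c [ 656. -228.] size [65. 59.] ang 86.0 box [[624, -258], [683, -262], [688, -198], [629, -194]]
scene pink 134 zmed 0.039 rect c [617.  37.] size [ 34. 139.] ang 43.4 box [[557, 75], [652, -26], [677, -2], [582, 99]]
scene bowl 226 zmed 0.043 rect c [616. 292.] size [111. 225.] ang 3.2 box [[554, 401], [566, 177], [677, 183], [665, 408]]
scene knobish 328 zmed nan rect c [460. 287.] size [ 10. 361.] ang 54.1 box [[311, 389], [603, 177], [609, 185], [316, 397]]<stdin>:11: RuntimeWarning: invalid value encountered in cast
```

Run:
```python
import cv2
a=cv2.imread("pics/top0.png")[60:260,200:440]; b=cv2.imread("pics/scene0.png")[110:310,230:450]
cv2.imwrite("pics/c0.png",cv2.hconcat([cv2.resize(a,None,fx=1.7,fy=2.5)[:, :],cv2.resize(b,(390,500))]))
a=cv2.resize(a,(480,400));cv2.imwrite("pics/c0.png",cv2.hconcat([cv2.resize(a,(400,333)),cv2.resize(b,(400,333))]))
```

```text
(no output)
```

View pics/c0.png

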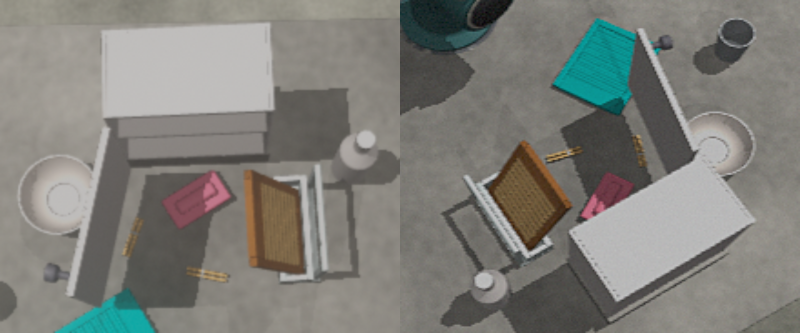

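The crops show the board with its top edge on the left, from (247,172) to (250,270), and the bar from (318,167) to (325,277). The door top runs from (108,128) to (70,294), with the knob end at (47,272). I'll cast rays for these points in both views.

```bash
cat >> h.py <<'E'
def ray(n,u,v,z):
    ci=camera_info(n); K=np.array(ci["camera_matrix"]); T=np.array(ci["world_from_camera"])
    d=T[:3,:3]@np.array([(u-K[0,2])/K[0,0],-(v-K[1,2])/K[1,1],-1]); o=T[:3,3]
    return (o+d*(z-o[2])/d[2])*1000
E
python3 - <<'E'
from h import *
t=lambda u,v:("top",200+u*.6,60+v*.6); s=lambda u,v:("scene",230+u*.55,110+v*.6)
for k,(a,z) in {"cabFL":(t(103,116),.305),"cabFR":(t(274,108),.305),"cabBL":(t(103,31),.305),"cabBR":(t(271,25),.305),
"s cabFR":(s(570,-0)if 0 else s(172,233),.305),"s cabFL":(s(307,163),.305),"s cabBL":(s(353,218),.305),"s cabBR":(s(217,297),.305),
"hinge":(t(104,130),.304),"free":(t(68,294),.304),"knob":(t(46,272),.274),
"s free":(s(238,31),.304),"s hinge":(s(300,165),.304),"s knob":(s(269,42),.274),
"bar far":(t(318,168),.142),"bar near":(t(322,277),.142),"s bar near":(s(67,177),.142),"s bar far":(s(118,260),.142),
"brd far":(t(247,172),.180),"brd near":(t(250,270),.180),"s brd near":(s(123,143),.180),"s brd far":(s(170,207),.180),
"bottle":(t(366,138),.19),"s bottle":(s(85,280),.19)}.items(): print(k,ray(*a,z)[:2].round())
for n in("top","scene"):
    z=np.load(n+"0.npz"); im,P=z["im"],z["P"]; X,Y,Z=P[...,0],P[...,1],P[...,2]
    for nm,m,lo,hi in(("cabtop",(X>.69)&(X<.9)&(Y>-.15)&(Y<.2),.295,.315),("doortop",(X>.4)&(X<.68)&(Y>.1)&(Y<.25),.295,.315),("bar",(X>.43)&(X<.63)&(Y<-.14)&(Y>-.2),.132,.15)):
        p=P[m&(Z>lo)&(Z<hi)]; r=cv2.minAreaRect((p[:,:2]*1000).astype(np.float32)); print(n,nm,len(p),np.round(p.mean(0),3),np.round(cv2.boxPoints(r)).astype(int).tolist(), np.percentile(p,[2,98],axis=0).round(3).tolist())
E
```

```text
cabFL [659. 188.]
cabFR [668. -70.]
cabBL [795. 190.]
cabBR [800. -68.]
s cabFR [673. -67.]
s cabFL [675. 183.]
s cabBL [793. 190.]
s cabBR [800. -63.]
hinge [637. 186.]
free [390. 235.]
knob [426. 275.]
s free [395. 227.]
s hinge [672. 172.]
s knob [430. 272.]
bar far [ 615. -152.]
bar near [ 429. -153.]
s bar near [ 447. -159.]
s bar far [ 640. -158.]
brd far [600. -31.]
brd near [437. -33.]
s brd near [448. -39.]
s brd far [604. -31.]
bottle [ 653. -227.]
s bottle [ 653. -225.]
top cabtop 4216 [0.745 0.061 0.306] [[688, 192], [690, -68], [804, -67], [801, 193]] [[0.692, -0.062, 0.301], [0.799, 0.187, 0.31]]
top doortop 868 [0.576 0.184 0.304] [[386, 150], [679, 99], [695, 188], [402, 239]] [[0.408, 0.105, 0.297], [0.678, 0.232, 0.309]]
top bar 278 [ 0.529 -0.153  0.141] [[440, -151], [441, -164], [622, -157], [621, -144]] [[0.444, -0.162, 0.135], [0.618, -0.146, 0.147]]
scene cabtop 3590 [0.747 0.055 0.305] [[685, 188], [691, -73], [805, -70], [799, 191]] [[0.693, -0.067, 0.3], [0.8, 0.183, 0.309]]
scene doortop 534 [0.582 0.18  0.304] [[388, 151], [679, 99], [694, 182], [402, 234]] [[0.41, 0.105, 0.297], [0.679, 0.228, 0.309]]
scene bar 199 [ 0.535 -0.158  0.141] [[441, -156], [441, -167], [623, -160], [623, -148]] [[0.444, -0.165, 0.134], [0.621, -0.15, 0.147]]
```

Request:
{"method": "play_rows", "body": {"commands": [[0,0,0,0,0,-55,0],[0,0,0,0,0,-55,0],[0,0,0,0,0,-55,0],[0,0,-0.084,56,-12,0,0],[0,0,-0.084,56,-12,0,0],[0,0,-0.084,55,-12,0,0],[0,0,-0.084,54,-12,0,0],[0,0,-0.084,53,-12,0,0]]}}

```text
time_s: 1.1
tcp_pos: [0.4011, -0.4816, 0.4028]
orientation: [[0.771, 0.636, -0.001], [0.636, -0.771, 0.001], [0.0, -0.001, -1.0]]
wrist_force: [-0.1, -1.0, -0.2]
opening: 0.0882
gripper_force: 0.0
```

Request:
{"method": "play_rows", "body": {"commands": [[0,0,-0.084,52,-12,0,0],[0,0,-0.084,51,-12,0,0],[0,0,-0.084,50,-12,0,0],[0,0,-0.084,50,-12,0,0],[0,0,-0.084,49,-12,0,0],[0,0,-0.084,48,-12,0,0],[0,0,-0.084,48,-12,0,0],[0,0,0,0,0,0,0]]}}

```text
time_s: 2.1
tcp_pos: [0.5372, -0.1552, 0.4034]
orientation: [[0.287, 0.958, -0.0], [0.958, -0.287, 0.001], [0.001, -0.001, -1.0]]
wrist_force: [-0.2, -1.2, -0.3]
opening: 0.088
gripper_force: 0.0
```

Request:
{"method": "play_rows", "body": {"commands": [[0,0,-0.083,46.3,-19.6,0,0],[0,0,-0.083,47.8,-15.7,0,0],[0,0,-0.083,49,-11.7,0,0],[0,0,-0.083,50,-7.6,0,0],[0,0,0,0,0,50,0],[0,0,0,0,0,50,0],[0,0,0,0,0,40,0],[0,0,0,0,0,0,0]]}}

```text
time_s: 3.1
tcp_pos: [0.5134, 0.0412, 0.2595]
orientation: [[-0.035, 0.999, -0.008], [0.999, 0.035, -0.001], [-0.0, -0.009, -1.0]]
wrist_force: [-0.2, 0.4, 0.7]
opening: 0.0881
gripper_force: 0.0
```

Run:
```python
from h import *
print(monitor.observe()["tcp_pos"])
o=[]
for n in("scene","top"):
    im,d,P=cloud(n); o.append(cv2.resize(im[100:300,200:440] if n=="scene" else im[60:260,200:440],(400,333)))
cv2.imwrite("pics/c1.png",cv2.hconcat(o))
```

```text
[0.51339455 0.04119918 0.25954989]
```

View pics/c1.png

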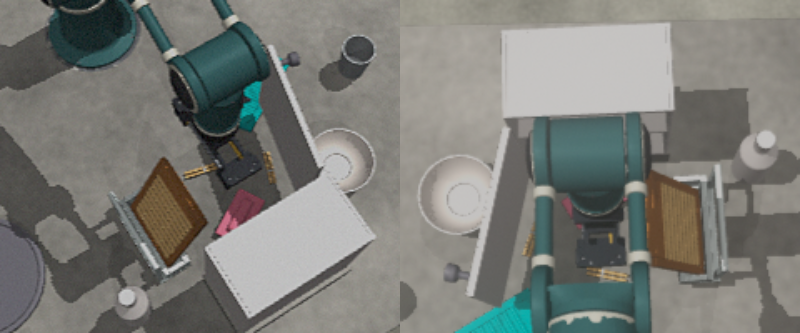

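The gripper hangs clear between the board (left crop, about 165,210) and the door. Next I'll lower it and push.

Request:
{"method": "play_rows", "body": {"commands": [[0,0,0,0,0,35,0],[0,0,0,0,0,35,0],[0,0,0,0,0,33,0],[0,0,0,-15,0,0,0],[0,0,0,-15,0,0,0],[0,0,0,-12,0,0,0],[0,0,0,-8,0,0,0],[0,0,0,-8,0,0,0]]}}

```text
time_s: 4.2
tcp_pos: [0.5185, -0.0165, 0.1614]
orientation: [[-0.035, 0.999, 0.001], [0.999, 0.035, 0.0], [0.0, 0.001, -1.0]]
wrist_force: [-0.0, -0.3, -0.2]
opening: 0.088
gripper_force: 0.0
```

Request:
{"method": "play_rows", "body": {"commands": [[0,0,0,-8,0,0,0],[0,0,0,-8,0,0,0],[0,0,0,-8,0,0,0],[0,0,0,-8,0,0,0],[0,0,0,-8,0,0,0],[0,0,0,-8,0,0,0],[0,0,0,-8,0,0,0],[0,0,0,-8,0,0,0]]}}

```text
time_s: 5.2
tcp_pos: [0.5205, -0.0803, 0.1607]
orientation: [[-0.036, 0.999, -0.0], [0.999, 0.036, -0.0], [-0.0, -0.0, -1.0]]
wrist_force: [0.1, 0.1, 0.4]
opening: 0.0878
gripper_force: 0.1
```

Run:
```python
from h import *
o=[]
for n in("scene","top"):
    im,d,P=cloud(n); o.append(cv2.resize(im[150:300,220:400] if n=="scene" else im[110:260,290:470],(400,333)))
cv2.imwrite("pics/c2.png",cv2.hconcat(o)); print(monitor.observe()["wrist_force"])
```

```text
[ 0.44036855 -0.28694559  0.26707847]
```

View pics/c2.png

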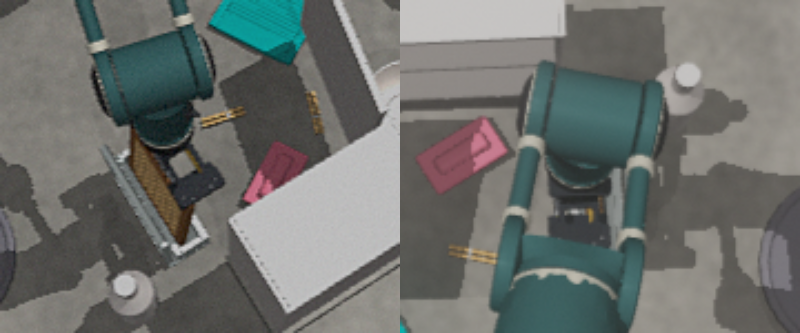

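The board in the left crop, at about (165,190), is nearly upright with the fingers behind it. I'll keep pushing.

Request:
{"method": "play_rows", "body": {"commands": [[0,0,0,-7,0,0,0],[0,0,0,-7,0,0,0],[0,0,0,-7,0,0,0],[0,0,0,-6,0,0,0],[0,0,0,-5,0,0,0],[0,0,0,-5,0,0,0],[0,0,0,-4,0,0,0],[0,0,0,0,0,0,0]]}}

```text
time_s: 6.3
tcp_pos: [0.5219, -0.121, 0.1607]
orientation: [[-0.036, 0.999, -0.0], [0.999, 0.036, -0.0], [-0.0, -0.0, -1.0]]
wrist_force: [0.4, 1.0, 0.9]
opening: 0.0881
gripper_force: 0.0
```

```bash
cat >> h.py <<'E'
def board(n="scene"):
    im,d,P=cloud(n); hsv=cv2.cvtColor(im,cv2.COLOR_BGR2HSV).astype(int); X,Y,Z=np.moveaxis(np.nan_to_num(P),-1,0)
    p=P[(hsv[...,0]>5)&(hsv[...,0]<22)&(hsv[...,1]>90)&(Y<0)&(Y>-.25)&(X>.42)&(X<.64)&(Z>.03)&(Z<.23)]
    print(n,len(p),"z",np.percentile(p[:,2],[2,50,98]).round(3)); 
    for lo in np.arange(.05,.21,.03):
        q=p[(p[:,2]>lo)&(p[:,2]<lo+.03)]
        if len(q)>3: print("%.3f"%np.median(q[:,2]),len(q),np.median(q[:,1]).round(3),np.percentile(q[:,0],[2,98]).round(3))
    return im
E
python3 - <<'E'
from h import *
board()
E
```

```text
scene 96 z [0.036 0.134 0.207]
0.066 15 -0.125 [0.492 0.609]
0.094 14 -0.128 [0.505 0.608]
0.124 10 -0.131 [0.598 0.608]
0.153 9 -0.135 [0.6   0.608]
0.191 10 -0.138 [0.538 0.608]
0.205 28 -0.15 [0.511 0.608]
```

Request:
{"method": "play_rows", "body": {"commands": [[0,0,0,-3,0,0,0],[0,0,0,-3,0,0,0],[0,0,0,0,0,0,0]]}}

```text
time_s: 6.72
tcp_pos: [0.5222, -0.1269, 0.1607]
orientation: [[-0.036, 0.999, 0.0], [0.999, 0.036, -0.0], [-0.0, 0.0, -1.0]]
wrist_force: [-0.2, 0.3, 0.1]
opening: 0.0883
gripper_force: 0.0
```

Run:
```python
from h import *
board()
```

```text
scene 136 z [0.033 0.115 0.207]
0.063 26 -0.124 [0.492 0.608]
0.089 23 -0.13 [0.497 0.608]
0.121 21 -0.134 [0.51  0.608]
0.155 10 -0.139 [0.597 0.609]
0.189 12 -0.148 [0.519 0.609]
0.204 30 -0.156 [0.51  0.609]
```

Request:
{"method": "play_rows", "body": {"commands": [[0,0,0,-2,0,0,0],[0,0,0,-2,0,0,0],[0,0,0,0,0,0,0]]}}

```text
time_s: 7.15
tcp_pos: [0.5222, -0.1306, 0.1606]
orientation: [[-0.036, 0.999, -0.0], [0.999, 0.036, 0.0], [0.0, -0.0, -1.0]]
wrist_force: [0.2, 1.1, 0.0]
opening: 0.088
gripper_force: 0.6
```

Request:
{"method": "play_rows", "body": {"commands": [[0,0,0,5,0,0,0],[0,0,0,15,0,0,0],[0,0,0,30,0,0,0],[0,0,0,40,0,0,0],[0,0,0,40,0,0,0],[0,0,0,20,0,0,0],[0,0,0,0,0,-50,0],[0,0,0,0,0,-50,0]]}}

```text
time_s: 8.15
tcp_pos: [0.5159, 0.0206, 0.2611]
orientation: [[-0.038, 0.999, -0.002], [0.999, 0.038, 0.0], [0.0, -0.002, -1.0]]
wrist_force: [0.4, -0.3, 0.3]
opening: 0.088
gripper_force: 0.0
```

Run:
```python
from h import *
a=board();b=board("top")
cv2.imwrite("pics/c3.png",cv2.hconcat([cv2.resize(a[150:300,220:400],(400,333)),cv2.resize(b[110:260,290:470],(400,333))]))
```

```text
scene 620 z [0.034 0.154 0.206]
0.065 64 -0.121 [0.457 0.608]
0.097 74 -0.129 [0.456 0.608]
0.126 80 -0.136 [0.453 0.609]
0.150 71 -0.142 [0.455 0.609]
0.193 127 -0.151 [0.456 0.609]
0.203 155 -0.159 [0.455 0.607]
top 1079 z [0.035 0.153 0.206]
0.065 113 -0.117 [0.467 0.587]
0.095 129 -0.124 [0.467 0.591]
0.128 139 -0.133 [0.462 0.588]
0.153 160 -0.139 [0.45  0.602]
0.187 203 -0.146 [0.451 0.604]
0.203 258 -0.155 [0.453 0.604]
```

View pics/c3.png

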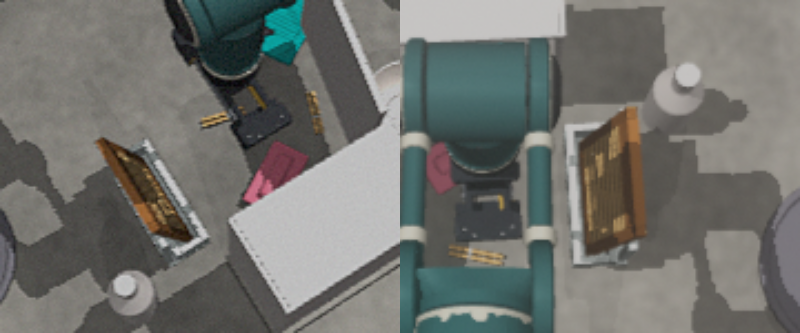

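The board now leans about 13° onto the back rest: in the right crop its face (610,180) is tilted to the right against the bar. Next is the door. I'll go over it, fingers shut.

Request:
{"method": "play_rows", "body": {"commands": [[0,0,0,0,0,-54,1],[0,0,0,0,0,-54,1],[0,0,0,0,0,-52,1],[0,0,0.051,60,-11,0,1],[0,0,0.051,60,-11,0,1],[0,0,0.052,60,-11,0,1],[0,0,0.052,60,-11,0,1],[0,0,0,0,0,0,1]]}}

```text
time_s: 9.25
tcp_pos: [0.4812, 0.2645, 0.4192]
orientation: [[0.163, 0.987, -0.002], [0.987, -0.163, 0.0], [-0.0, -0.002, -1.0]]
wrist_force: [0.8, -0.3, -0.7]
opening: 0.0102
gripper_force: 0.0
```

Request:
{"method": "play_rows", "body": {"commands": [[0,0,0,0,0,50,1],[0,0,0,0,0,50,1],[0,0,0,0,0,40,1],[0,0,0,0,0,23,1],[0,0,0,-10,0,0,1],[0,0,0,-10,0,0,1],[0,0,0,-8,0,0,1],[0,0,0,0,0,0,1]]}}

```text
time_s: 10.25
tcp_pos: [0.4786, 0.2322, 0.2592]
orientation: [[0.17, 0.985, 0.002], [0.985, -0.17, 0.001], [0.001, 0.002, -1.0]]
wrist_force: [-0.4, 0.7, 0.3]
opening: 0.0005
gripper_force: 0.0
```

```bash
cat >> h.py <<'E'
def door():
    s=monitor.observe(); print(s["tcp_pos"].round(4),s["joint_pos"].round(0))
    for n in("scene","top"):
        im,d,P=cloud(n); X,Y,Z=np.moveaxis(np.nan_to_num(P),-1,0); hsv=cv2.cvtColor(im,cv2.COLOR_BGR2HSV)
        m=(np.abs(Z-.302)<.012)&(X>.36)&(X<.655)&(Y>-.12)&(Y<.27)&(hsv[...,2]>130)&(hsv[...,1]<40)
        p=(P[m][:,:2]*1000).astype(np.float32)
        if len(p)>10:
            l=cv2.fitLine(p,cv2.DIST_HUBER,0,.01,.01).ravel(); q=p-[647,190]
            far=q[np.hypot(*q.T)>180]; print(n,len(p),l.round(2),"angle deg",np.degrees(np.arctan2(-q[:,0].mean(),-q[:,1].mean())).round(1),"maxr",np.hypot(*q.T).max().round())
E
python3 - <<'E'
from h import *
door()
E
```

```text
[0.4786 0.2322 0.2592] [ 23.  -1. 108.  -0.  73.  33.]
scene 132 [ 9.9000e-01 -1.7000e-01  5.6827e+02  1.9352e+02] angle deg 92.0 maxr 257.0
top 204 [ 9.9000e-01 -1.6000e-01  5.6519e+02  1.9576e+02] angle deg 93.5 maxr 238.0
```

Request:
{"method": "play_rows", "body": {"commands": [[0,0,0,-2,0,0,1],[0,0,0,-2,0,0,1],[0,0,-0.03,-5.2,-0.2,0,1],[0,0,-0.05,-8.7,-0.2,0,1],[0,0,-0.06,-10.4,-0.2,0,1],[0,0,-0.06,-10.4,-0.2,0,1],[0,0,-0.06,-10.4,-0.2,0,1],[0,0,-0.06,-10.4,-0.2,0,1]]}}

```text
time_s: 11.35
tcp_pos: [0.4739, 0.1735, 0.2576]
orientation: [[-0.152, 0.988, -0.0], [0.988, 0.152, 0.0], [0.0, -0.0, -1.0]]
wrist_force: [0.4, 0.6, -1.2]
opening: 0.0007
gripper_force: 0.1
```

Request:
{"method": "play_rows", "body": {"commands": [[0,0,-0.06,-10.4,-0.2,0,1],[0,0,-0.06,-10.4,-0.2,0,1],[0,0,-0.06,-10.4,-0.2,0,1],[0,0,-0.06,-10.4,-0.2,0,1],[0,0,-0.06,-10.4,-0.2,0,1],[0,0,-0.06,-10.4,-0.2,0,1],[0,0,-0.05,-8.7,-0.2,0,1],[0,0,-0.04,-7,-0.2,0,1]]}}

```text
time_s: 12.35
tcp_pos: [0.4989, 0.1001, 0.2576]
orientation: [[-0.566, 0.825, -0.0], [0.825, 0.566, 0.0], [0.0, -0.0, -1.0]]
wrist_force: [0.4, -0.3, 0.4]
opening: 0.0004
gripper_force: 0.1
```

Run:
```python
from h import *
door()
print(monitor.observe()["wrist_force"])
im,_=camera("scene");cv2.imwrite("pics/c4.png",im)
```

```text
[0.4989 0.1001 0.2576] [  9.  -4. 111.   0.  73. -26.]
scene 158 [  0.82   0.58 567.03 123.46] angle deg 50.0 maxr 253.0
top 52 [8.1000e-01 5.9000e-01 6.2410e+02 1.6827e+02] angle deg 46.2 maxr 262.0
[-0.91171859 -0.14521254 -0.37322154]
```

View pics/c4.png

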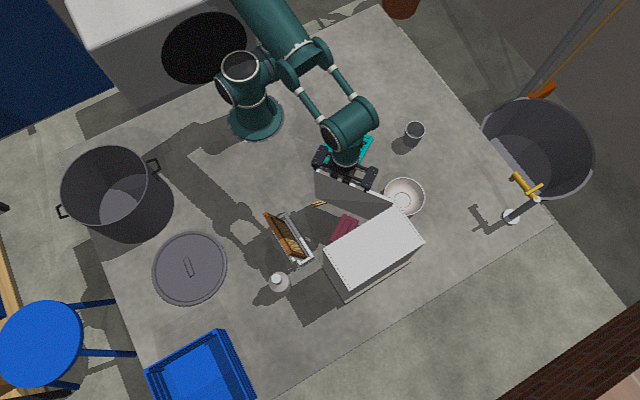

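The door in the scene view, free edge near (317,175), is following the gripper and is now at about 55°; the board stands clear at (285,238). I'll carry on.

Request:
{"method": "play_rows", "body": {"commands": [[0,0,-0.05,-8.7,-0.2,0,1],[0,0,-0.06,-10.4,-0.2,0,1],[0,0,-0.06,-10.4,-0.2,0,1],[0,0,-0.06,-10.4,-0.2,0,1],[0,0,-0.06,-10.4,-0.2,0,1],[0,0,-0.06,-10.4,-0.2,0,1],[0,0,-0.06,-10.4,-0.2,0,1],[0,0,-0.05,-8.7,-0.2,0,1]]}}

```text
time_s: 13.5
tcp_pos: [0.5546, 0.0443, 0.2576]
orientation: [[-0.873, 0.488, -0.0], [0.488, 0.873, 0.0], [0.001, -0.0, -1.0]]
wrist_force: [-0.3, 0.3, 0.1]
opening: 0.0004
gripper_force: 0.2
```

Request:
{"method": "play_rows", "body": {"commands": [[0,0,-0.05,-8.7,-0.2,0,1],[0,0,-0.05,-8.7,-0.2,0,1],[0,0,-0.04,-7,-0.2,0,1],[0,0,-0.04,-7,-0.2,0,1],[0,0,-0.03,-5.2,-0.2,0,1],[0,0,-0.03,-5.2,-0.2,0,1],[0,0,-0.02,-3.5,-0.1,0,1],[0,0,-0.02,-3.5,-0.1,0,1]]}}

```text
time_s: 14.5
tcp_pos: [0.5992, 0.0243, 0.2577]
orientation: [[-0.974, 0.228, -0.0], [0.228, 0.974, 0.0], [0.0, -0.0, -1.0]]
wrist_force: [-0.2, 0.3, -1.0]
opening: 0.0009
gripper_force: 0.1
```

Run:
```python
from h import *
door()
print(monitor.observe()["wrist_force"])
```

```text
[0.5992 0.0243 0.2577] [ -0.   6. 100.   0.  73. -77.]
scene 115 [1.9000e-01 9.8000e-01 6.3531e+02 1.0044e+02] angle deg 7.1 maxr 247.0
top 150 [1.8000e-01 9.8000e-01 6.3984e+02 1.3940e+02] angle deg 7.9 maxr 121.0
[-0.41184987 -0.6151032   0.28084965]
```

Request:
{"method": "play_rows", "body": {"commands": [[0,0,-0.02,-3.5,-0.1,0,1],[0,0,-0.02,-3.5,-0.1,0,1],[0,0,-0.02,-3.5,-0.1,0,1],[0,0,-0.02,-3.5,-0.1,0,1],[0,0,-0.02,-3.5,-0.1,0,1],[0,0,-0.015,-2.6,-0.1,0,1],[0,0,-0.015,-2.6,-0.1,0,1],[0,0,-0.01,-2,-0.1,0,1]]}}

```text
time_s: 15.6
tcp_pos: [0.6234, 0.0193, 0.2577]
orientation: [[-0.996, 0.09, 0.0], [0.09, 0.996, -0.0], [-0.0, -0.0, -1.0]]
wrist_force: [0.1, -0.4, 0.7]
opening: 0.0004
gripper_force: 0.1
```

Request:
{"method": "play_rows", "body": {"commands": [[0,0,-0.01,-2,0,0,1],[0,0,-0.01,-2,0,0,1],[0,0,-0.01,-2,0,0,1],[0,0,-0.01,-2,0,0,1],[0,0,-0.01,-2,0,0,1]]}}

```text
time_s: 16.23
tcp_pos: [0.6333, 0.0186, 0.2577]
orientation: [[-0.999, 0.04, -0.0], [0.04, 0.999, -0.0], [0.0, -0.0, -1.0]]
wrist_force: [-0.5, -0.2, 0.2]
opening: 0.0008
gripper_force: 0.1
```

Run:
```python
from h import *
door()
print(monitor.observe()["wrist_force"])
```

```text
[0.6333 0.0186 0.2577] [ -1.  10.  96.  -0.  74. -88.]
scene 65 [ 2.0000e-02 -1.0000e+00  6.5051e+02  1.3687e+02] angle deg -4.2 maxr 232.0
top 155 [ 1.0000e-02 -1.0000e+00  6.4955e+02  1.3339e+02] angle deg -2.4 maxr 131.0
[0.04799675 0.33962689 0.34098106]
```

Nearly shut. I'll press slowly until a contact force shows.

Request:
{"method": "play_rows", "body": {"commands": [[0,0,-0.01,-1.5,0,0,1],[0,0,-0.01,-1.5,0,0,1],[0,0,0,-1,0,0,1],[0,0,0,-1,0,0,1]]}}

```text
time_s: 16.82
tcp_pos: [0.638, 0.0186, 0.2577]
orientation: [[-1.0, 0.021, -0.001], [0.021, 1.0, 0.0], [0.001, 0.0, -1.0]]
wrist_force: [-2.4, 0.0, 0.3]
opening: 0.0005
gripper_force: 1.5
```

Request:
{"method": "play_rows", "body": {"commands": [[0,0,0,-1,0,0,1],[0,0,0,-1,0,0,1],[0,0,0,0,0,0,1]]}}

```text
time_s: 17.2
tcp_pos: [0.638, 0.0186, 0.2577]
orientation: [[-1.0, 0.02, -0.005], [0.02, 1.0, 0.0], [0.005, -0.0, -1.0]]
wrist_force: [-7.7, 0.6, 3.2]
opening: 0.0006
gripper_force: 4.4
```

The firm stop with TCP held at 0.638 means the door is shut. I'll retreat.

Request:
{"method": "play_rows", "body": {"commands": [[0,0,0,3,0,0,1],[0,0,0,5,0,0,1],[0,0,0,20,0,0,1],[0,0,0,40,0,0,1],[0,0,0,40,0,-30,1],[0,0,0,40,0,-50,1],[0,0,0,0,0,-40,1],[0,0,0,0,0,0,1]]}}

```text
time_s: 18.2
tcp_pos: [0.4947, 0.0215, 0.3814]
orientation: [[-1.0, 0.021, 0.01], [0.021, 1.0, -0.0], [-0.01, 0.0, -1.0]]
wrist_force: [0.2, -0.3, -0.9]
opening: 0.0004
gripper_force: 0.0
```

Run:
```python
from h import *
door(); board("scene")
o=[]
for n in("scene","top"):
    im,d,P=cloud(n); o.append(cv2.resize(im[100:300,200:440] if n=="scene" else im[60:260,200:440],(400,333)))
cv2.imwrite("pics/c5.png",cv2.hconcat(o))
```

```text
[0.4947 0.0215 0.3814] [ -0.  -8. 102.  -0.  86. -89.]
scene 162 [ 1.000e-02 -1.000e+00  6.522e+02  7.541e+01] angle deg -2.7 maxr 262.0
top 80 [ 2.0000e-02 -1.0000e+00  6.5019e+02  1.5989e+02] angle deg -6.4 maxr 259.0
scene 633 z [0.034 0.152 0.206]
0.066 66 -0.121 [0.458 0.609]
0.095 76 -0.128 [0.455 0.609]
0.127 86 -0.136 [0.457 0.609]
0.150 67 -0.142 [0.453 0.609]
0.191 126 -0.151 [0.457 0.608]
0.203 162 -0.158 [0.454 0.607]
```

View pics/c5.png

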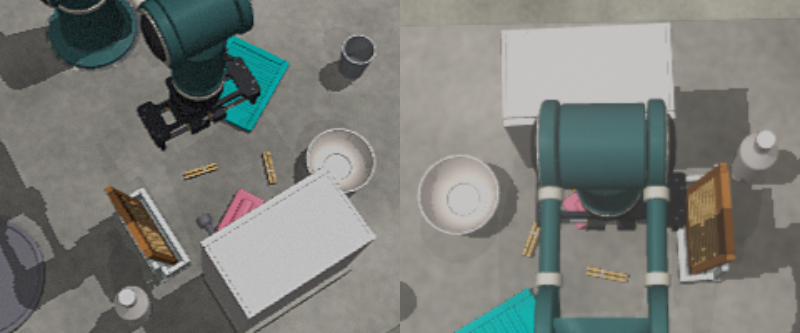

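The door is shut flush: the knob is at (205,222) in the left crop and the door line is parallel to the cabinet front. The board still leans on its rest at about (145,225), and nothing else has moved.

```bash
python3 -c "
from h import *
print(ctrl.hand_in())"
```

```text
the job is handed in; nothing more can be done
None
```

The washboard now leans about 13° onto the rack's back rest, the cabinet door was pushed gently shut until it stopped, and the job is handed in at about 18 s; the last pictures show nothing else moved.

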